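Third hand for a loose drawer front

ROBOT

A 6-joint arm with a two-finger parallel gripper is mounted at the origin on the work surface. World frame = base frame: x ahead of the robot, y to its left, z up, the work surface at z = 0. Lengths are in m, angles in rad, forces in N, time in s.
With the tool pointing down it reaches from about 0.325 to 0.85 m from the base axis. Payload 4.4 kg.
Tool frame: the origin (TCP) lies midway between the tips of the shut fingers; the grasp point (between the pads) lies 19 mm behind it; z points along the fingers, x is the direction in which the jaws open and shut, and the axes are right-handed (so a half turn about z gives the same grasp; the last joint's range is limited). The gripper opens to 94 mm and grips with 3 to 60 N. Pads are 16 mm wide; open, the fingers measure 119 mm over their backs; the gripper's body (75 mm by 177 mm) begins 78 mm behind the grasp point.
Start: joints at [-1.294, 0.207, 1.542, -0, 1.393, -0.15], TCP at [0.238, -0.523, 0.205] pointing down, gripper open.
Joint ranges: [-2.73, 2.73], [-0.86, 2.22], [0.23, 2.46], [-1.11, 4.25], [0.08, 2.63], [-2.82, 2.82]. Speed limits (rad/s): [2.79, 2.79, 3.14, 3.14, 3.14, 3.14].

INTERFACE

Orientations are given as [roll, pitch, yaw] about the fixed x, y, z axes, in that order (R = Rz(yaw) Ry(pitch) Rx(roll)).
In Python, from rig import get_obs, capture, camera_info, job_done, search_frame gives the robot as it stands.
- The arm moves only by the tool play_rows, never from a script. Its argument "deltas" is a list of rows, each an object of numbers: "tx", "ty", "tz": the shift along the tool's x, y, z in cm; "ax", "ay", "az": the turn, a rotation vector about the tool's x, y, z in degrees; "claw": the finger opening in cm, from 0 to 9.4. A call has 1 to 10 rows; each row shifts and turns the commanded pose from where the row before left it, along the tool's axes as they then stand; what a row does not reach is not made up. A row lasts 1/8 s, in which the tool goes at most 62.5 mm and 10.7 degrees, less where a joint would pass 70% of its speed; a pose out of reach is approached as far as the arm can. A call is refused whole if a number of a shift passes 6.25 or a number of a turn 10.7, either way. A call with a gripper value outside its range is refused whole. The fingers move at their own pace and stop on an object; "newtons" is the grip in N (left out, the last holds). Time passes only in rows, so rows that do not move let the fingers close. It gives the time, the measured TCP pose, the force and the opening at its end, in the units of the state.
- get_obs(): the state, without advancing time (a new reading comes with each control period).
- capture(name): name is "scene" or "side" or "wrist"; returns the picture (420x560x3 uint8, red, green, blue); there is no depth.
- camera_info(name): a dict with "mtx" (3x3 intrinsics, pixels), "rvec" (rotation vector, rad) and "tvec" (3), from world to camera coordinates, as OpenCV has them; the wrist camera has in their place "hand_eye" (4x4, takes a point from camera to tool coordinates, whose origin is the TCP and whose axes are the tool frame's). Camera axes: x right, y down, z forward; pixel columns grow to the right and rows downward; lengths in m; the calibration is good to about 2 mm. A picture is of the moment at which its call begins: read the wrist's pose just before it. camera_info takes no time and is no camera call.
- job_done(): hands the job in, once; it reports no verdict.
Trained networks look in the newest picture that a camera, given by its name, has taken for a name from the list of things; names that differ only in an ending like _2 or _b are one class to them, and where a whole thing is asked for, a point or a joint stands for the part that bears it (a point fixed in the world has none). Each returns a list of dicts, best first, with "confidence" (0 to 1); they miss things now and then, are a little off and sometimes report something else, mostly with a low value. They report only what shows in the picture. A call takes as long as a camera call. They do not tell look-alikes from the thing itself.
- search_frame(thing, camera): "point" ([x, y, z] in m, in world coordinates, good to about 4 mm: the middle of the surface that is visible of it).
The state is a dict: "time_s": time; "joint_positions": joint angles; "qd": joint speeds; "joint_efforts": joint torques, N m; "eef_pos": TCP position; "eef_rot": TCP orientation; "ft_force": force on the tool from outside, world axes, zero at the start; "torque": the same for the moment, N m; "opening": opening from 0.0 (shut) to 1.0 (fully open).
Only numpy, scipy, OpenCV 4.12 (cv2) and the standard library are available. Lean on these libraries where they do the work, as an engineer would, in place of code of your own. Each camera call takes 0.05 s, during which the arm holds its last target.

TASK

The desktop drawer unit has lost the front panel of its open drawer. Lift the loose front out of the letter rack by its block pull and, pull facing outwards, press it flat and flush (edges level all round) against the drawer's front wall with a steady push of about 10 newtons, which sends the sprung drawer about 17 mm back, so that a colleague can screw it on from inside the drawer. Keep it pressed there, clear of the desk, and finish while still holding it; never push really hard, and leave the mug, screwdriver and tray where they are.

Things in the scene. Friction and masses are not known exactly. Their poses are not given: they have to be found in the camera images.
- front: loose drawer front, about 0.22 kg: an upright white laminate panel 16 mm thick (its x), 180 mm wide (its y), 90 mm high (its z). Origin at the centre of its underside. +x points out of the flat back face that goes against the drawer; a steel block pull stands out on the -x side. It starts upright in the rack, pull towards the robot
- front_grip (a point): centre of the block pull: a plain steel block 14 mm wide (y), 32 mm deep (x: from the panel's outer face outwards), 50 mm high (z), open above and on both sides. It lies 24 mm to -x of the panel's mid-plane and 58 mm above the panel's underside; axes as front. Take it across its 14 mm width from above
- front_face (a point): centre of the panel's flat back face, the one that goes against the drawer (32 mm to +x of and 13 mm below front_grip; 45 mm above the panel's underside); axes as front
- drawer_face (a point): centre of the drawer's plywood front wall, on its outer face: 180 mm wide (y), 90 mm high (z), the same as the loose front; its lower edge is 20 mm above the desk, its centre 65 mm. +x points into the drawer, the way to push; -x points out of it, roughly to the robot. Moves with the drawer
- drawer (a joint): how far the drawer has been pushed back, in m: 0 at rest, at most 0.04. A spring resists with 0.6 N for each mm from rest (10 N at about 0.017) and returns it
- unit: grey desktop drawer unit, fixed to the desk. Origin on the desk right below the drawer's front face at rest; +x points into the unit. The open drawer reaches from 0 to 110 mm in x, the 214 mm wide, 126 mm high housing from 110 to 310 mm. Drawer top edge 110 mm above the desk; the drawer is open at the top
- rack: dark steel letter rack fixed to the desk, base 200 mm long (y), reaching from -20 to 65 mm in x. Origin on the desk below the middle of the slot that holds the front: the slot is 20 mm wide, its floor 8 mm above the desk, its lips 34 mm. Envelopes and a back plate up to 86 mm high stand 37 mm and more to +x
- mug: white mug, 80 mm across, 90 mm high, origin under its centre: leave alone
- screwdriver: screwdriver 190 mm long lying on the desk, for the colleague: leave alone
- tray: small grey screw tray 70 x 100 x 22 mm, origin under its centre: leave alone
Things that resemble listed ones, but are neither listed nor needed, are in the scene too. There is more than one size of the front; the one meant has the size given above. There is more than one size of the rack; the job needs the larger.

How it is judged:
On the way, in this order (a step that is already met when the one before it is completed fails the run):
1. the front is held by the robot, lifted clear of the rack and upright (height (world z) of front above 0.036 m and contact force between front and rack below 0.1 N and contact force between the fingers and front above 1 N and angle between front's own z axis and vertical below 0.3 rad), for 0.2 s.
2. the front is pressed flush against the drawer with 6 to 14 N for a second (contact force between front and drawer between 6 and 14 N and y of front_face in the frame of drawer_face between -0.006 and 0.006 m and z of front_face in the frame of drawer_face between -0.006 and 0.006 m and angle between the z axis of front_face and the z axis of drawer_face, either way round below 0.05 rad and angle between the x axis of front_face and the x axis of drawer_face, either way round below 0.05 rad and x of front_grip in the frame of drawer_face below -0.02 m and contact force between the fingers and front above 1 N), for 1 s.
At the end, for the whole second after the job is handed in: the robot still holds the front, pull outwards, pressed on the drawer with 6 to 14 N (drawer 9 to 25 mm back), still, square to it within 0.05 rad, its back face centred on the drawer's face within 6 mm sideways and in height, more than 8 mm above the desk (all of step 2 and value of joint drawer between 0.009 and 0.025 m and linear speed of front below 0.01 m/s and height (world z) of front above 0.008 m); the arm keeps its last pose, push and grip.
It fails at once if the front is pushed really hard (over 25 N) against the drawer (contact force between front and drawer above 25 N).
It fails at once if the mug is moved by more than 25 mm (distance of mug from where it was at the start of the episode above 0.025 m).
It fails at once if the screwdriver is moved by more than 25 mm (distance of screwdriver from where it was at the start of the episode above 0.025 m).
It fails at once if the tray is moved by more than 25 mm (distance of tray from where it was at the start of the episode above 0.025 m).
It also fails if it takes over 42 s, if anything falls off the work surface, if the arm or the gripper's body presses on something with over 40 N, if the wrist force passes 120 N, or if a joint passes its speed limit or range.

## Working session

There is one attempt and no reset: what is moved stays moved. The work goes in short steps, Python scripts to look and compute and a tool call to move; the robot and the scene stay as the last step left them, time stands still between calls to the robot, and variables do not carry over. Pictures are saved under pics/ and viewed, and the job is handed in when it is done.

Besides the shell and the picture viewer there is one more tool, called as name(argument=value, ...) on one line, values as JSON. play_rows: Moves the arm, as the interface text tells. Its arguments: {"type":"object","properties":{"deltas":{"type":"array"},"newtons":{"type":"number"}},"required":["deltas"]}

```bash
mkdir -p pics; ls; python3 - <<'E'
from rig import *
import cv2
o=get_obs();print({k:(v if not hasattr(v,'round') else v.round(3) if hasattr(v,'shape') else round(v,3)) for k,v in o.items()})
for c in ['scene','side','wrist']:
    im=capture(c);cv2.imwrite(f'pics/{c}0.png',im[:,:,::-1]);print(c,camera_info(c))
E
```

```text
pics
{'time_s': 0.0, 'joint_positions': array([-1.294,  0.207,  1.543, -0.   ,  1.394, -0.15 ]), 'qd': array([0.001, 0.001, 0.   , 0.   , 0.   , 0.   ]), 'joint_efforts': array([-0.0000e+00, -3.7088e+01, -2.8141e+01,  7.0000e-02,  3.6000e-02,
       -0.0000e+00]), 'eef_pos': array([ 0.238, -0.523,  0.204]), 'eef_rot': array([-3.141e+00,  2.000e-03, -1.144e+00]), 'ft_force': array([ 0.804, -0.653, -0.261]), 'torque': array([-0.028,  0.002, -0.051]), 'opening': 0.9978084671286472}
scene {'mtx': array([[514.07623449,   0.        , 279.20245254],
       [  0.        , 514.07623449, 218.05031191],
       [  0.        ,   0.        ,   1.        ]]), 'rvec': array([ 2.19683668,  0.77400295, -0.34138905]), 'tvec': array([-0.43517627, -0.17964379,  1.73983766])}
side {'mtx': array([[454.1115081 ,   0.        , 279.85414626],
       [  0.        , 454.1115081 , 206.38038753],
       [  0.        ,   0.        ,   1.        ]]), 'rvec': array([ 2.40810376, -0.09466925,  0.05373866]), 'tvec': array([-0.54507203,  0.07551364,  1.47903048])}
wrist {'mtx': array([[334.60461193,   0.        , 282.09924738],
       [  0.        , 334.60461193, 215.43977239],
       [  0.        ,   0.        ,   1.        ]]), 'hand_eye': array([[ 9.99999720e-01, -7.45305843e-04, -7.00687550e-05,
         7.27570158e-04],
       [ 7.41818330e-04,  9.74036895e-01,  2.26388109e-01,
        -6.60382383e-02],
       [-1.00478828e-04, -2.26388098e-01,  9.74037175e-01,
        -1.79920959e-01],
       [ 0.00000000e+00,  0.00000000e+00,  0.00000000e+00,
         1.00000000e+00]])}
```

View pics/scene0.png

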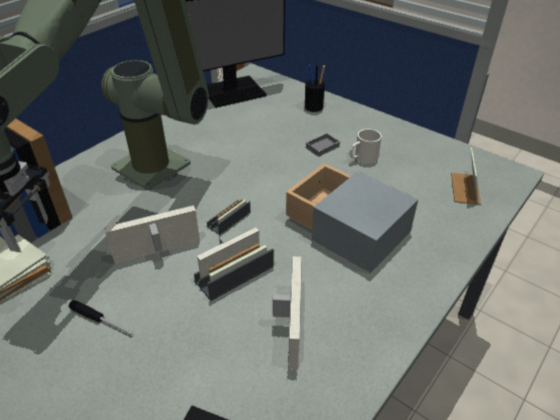

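View pics/side0.png

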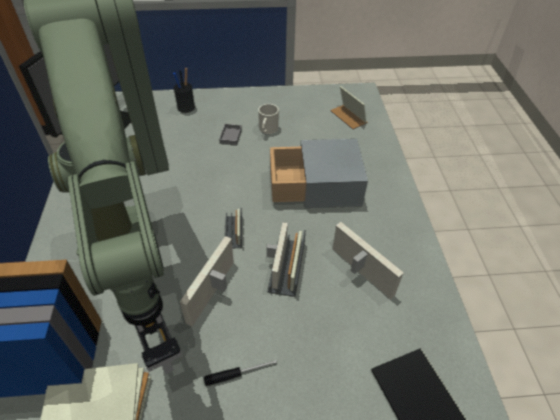

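```bash
python3 - <<'E'
from rig import *
for c in ['scene','side']:
  for t in ['front','front_grip','drawer_face','unit','rack','mug','screwdriver','tray']:
    print(c,t,[(([round(float(v),3) for v in d['point']]),round(d['confidence'],2)) for d in search_frame(t,c)])
print(get_obs()['time_s'])
E
```

```text
scene front [([0.332, -0.273, 0.07], 0.76), ([0.778, -0.249, 0.12], 0.66), ([0.533, -0.181, 0.081], 0.62)]
scene front_grip [([0.335, -0.277, 0.079], 0.93), ([0.778, -0.243, 0.118], 0.76), ([0.532, -0.184, 0.079], 0.64)]
scene drawer_face [([0.554, 0.161, 0.077], 0.88)]
scene unit [([0.723, 0.109, 0.112], 0.9)]
scene rack [([0.586, -0.208, 0.05], 0.95), ([0.415, -0.053, 0.023], 0.78), ([0.548, 0.469, 0.058], 0.22)]
scene mug [([0.544, 0.47, 0.058], 0.96), ([0.53, -0.186, 0.08], 0.19)]
scene screwdriver [([0.373, -0.511, 0.021], 0.61)]
scene tray [([0.384, 0.455, 0.007], 0.63)]
side front [([0.322, -0.282, 0.093], 0.97), ([0.779, -0.246, 0.084], 0.93), ([0.517, -0.179, 0.087], 0.83)]
side front_grip [([0.321, -0.279, 0.092], 0.89), ([0.585, 0.185, 0.058], 0.16)]
side drawer_face [([0.588, 0.184, 0.058], 0.7), ([0.69, 0.1, 0.108], 0.24)]
side unit [([0.688, 0.1, 0.109], 0.61)]
side rack [([0.559, -0.22, 0.029], 0.88), ([0.391, -0.04, 0.019], 0.63)]
side mug [([0.535, 0.467, 0.065], 0.62)]
side screwdriver [([0.366, -0.512, 0.025], 0.89)]
side tray [([0.385, 0.459, 0.005], 0.82), ([0.585, 0.184, 0.058], 0.31)]
0.95
```

Front candidates in the scene picture: the left standing panel at (155,235), the panel in the larger rack at (230,250), and the right standing panel at (295,310). The description picks the one in the larger rack, so I'll check it in a close crop. For the racks, the larger one is at (235,265) and the smaller at (230,215).

```bash
python3 - <<'E'
import cv2
a=cv2.imread('pics/scene0.png');b=cv2.imread('pics/side0.png')
cv2.imwrite('pics/c1.png',cv2.resize(a[220:310,180:290],None,fx=7,fy=6.6,interpolation=cv2.INTER_CUBIC))
cv2.imwrite('pics/c2.png',cv2.resize(b[215:305,250:360],None,fx=7,fy=6.6,interpolation=cv2.INTER_CUBIC))
cv2.imwrite('pics/c3.png',cv2.resize(a[160:250,270:380],None,fx=7,fy=6.6,interpolation=cv2.INTER_CUBIC))
cv2.imwrite('pics/c4.png',cv2.resize(b[130:220,260:370],None,fx=7,fy=6.6,interpolation=cv2.INTER_CUBIC))
E
```

```text
(no output)
```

View pics/c1.png

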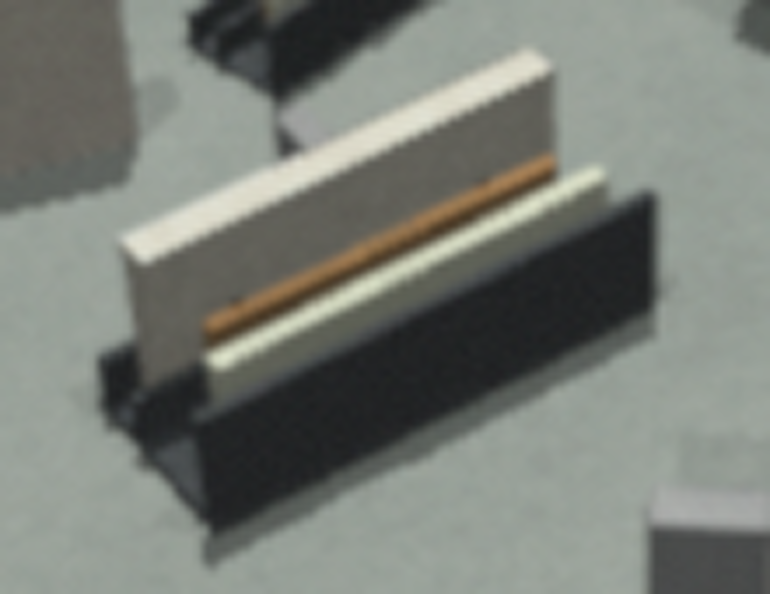

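View pics/c2.png

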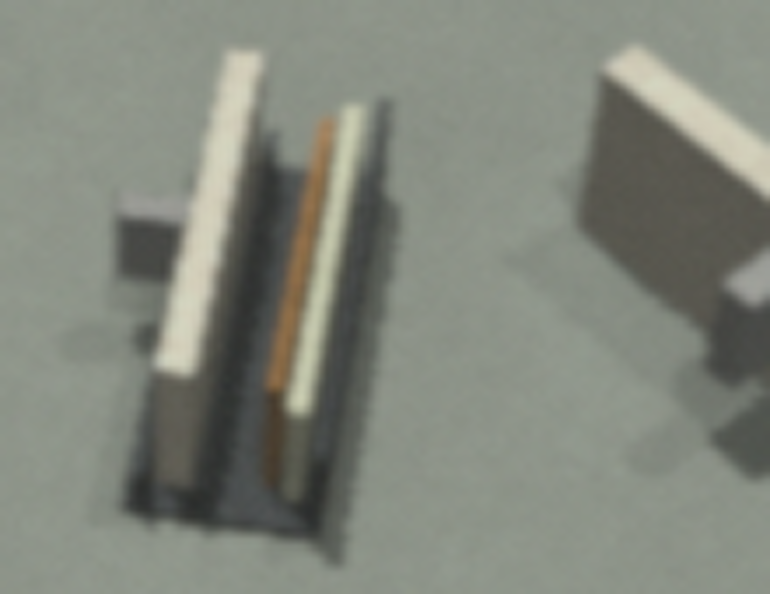

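View pics/c3.png

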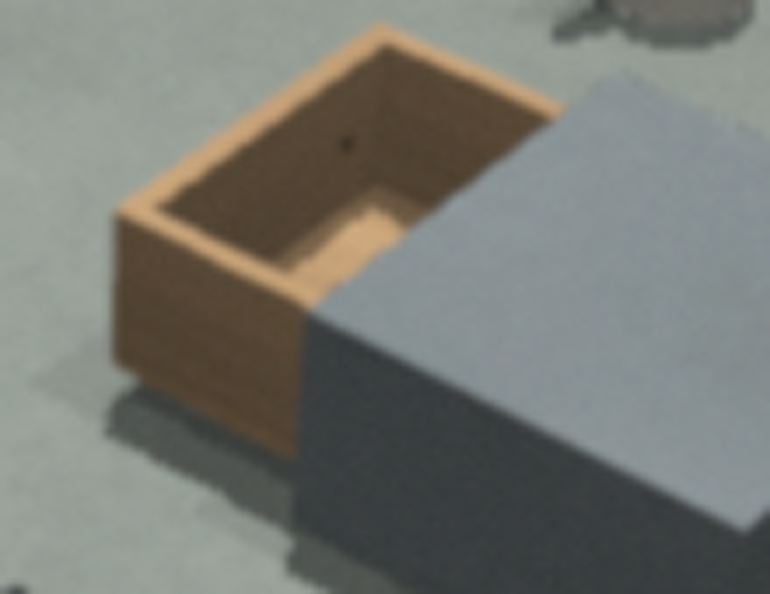

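View pics/c4.png

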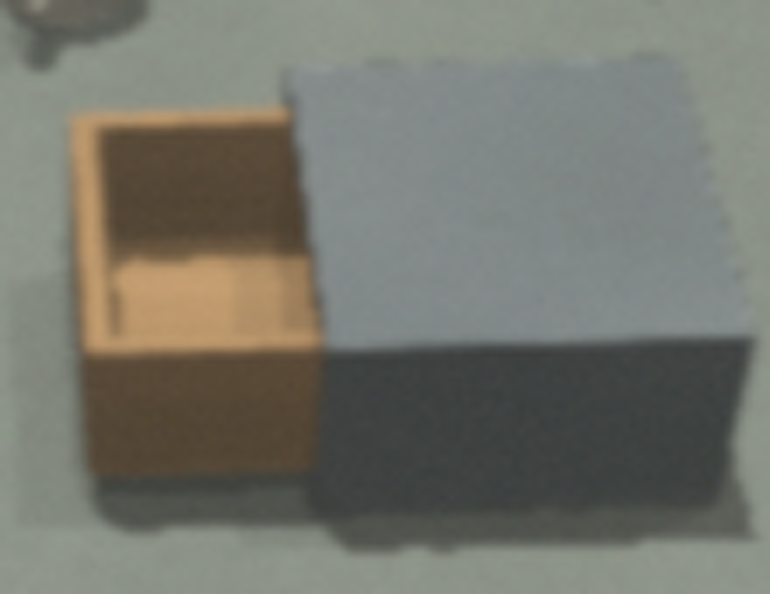

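The crop confirms it: the panel in the larger rack at scene (230,250), side (280,250), has its pull towards the robot at side (270,248). Next I'll fit poses for the front and the unit to the corner pixels from both cameras.

```bash
cat > fit.py <<'E'
import numpy as np,cv2
from scipy.optimize import least_squares
from rig import camera_info
C={c:camera_info(c) for c in ('scene','side')}
def proj(c,P):
    i=C[c];return cv2.projectPoints(np.asarray(P,float),i['rvec'],i['tvec'],i['mtx'],None)[0][:,0]
def un(c,p,z):
    pass
def fit(obs,x0):
    # obs: (cam,u,v,[x,y,z])
    def R(q):
        c,s=np.cos(q[2]),np.sin(q[2]);r=[]
        for cam,u,v,p in obs:
            P=[q[0]+c*p[0]-s*p[1],q[1]+s*p[0]+c*p[1],p[2]]
            r+=list(proj(cam,[P])[0]-[u,v])
        return np.array(r)
    s=least_squares(R,x0,loss='soft_l1');return s.x,R(s.x).reshape(-1,2)
E
python3 - <<'E'
from fit import *
S=lambda ox,oy,u,v:(ox+u/7-.43,oy+v/6.6-.43)
f=[]
for u,v,p in [(120,240,(-.008,-.09,.098)),(145,265,(.008,-.09,.098)),(530,48,(-.008,.09,.098)),(553,70,(.008,.09,.098))]: f.append(('scene',*S(180,220,u,v),p))
for u,v,p in [(228,50,(-.008,.09,.098)),(264,53,(.008,.09,.098)),(155,372,(-.008,-.09,.098)),(197,375,(.008,-.09,.098)),(118,205,(-.04,.007,.091)),(118,225,(-.04,-.007,.091))]: f.append(('side',*S(250,215,u,v),p))
q,r=fit(f,[.52,-.18,0]);print('front',q.round(4),np.degrees(q[2]));print(r.round(1).tolist())
d=[]
for u,v,p in [(118,210,(0,-.09,.11)),(380,22,(0,.09,.11)),(118,360,(0,-.09,.02)),(310,308,(.11,-.107,.126)),(745,530,(.31,-.107,.126))]: d.append(('scene',*S(270,160,u,v),p))
for u,v,p in [(73,117,(0,.09,.11)),(87,352,(0,-.09,.11)),(95,470,(0,-.09,.02)),(325,350,(.11,-.107,.126)),(755,338,(.31,-.107,.126)),(288,68,(.11,.107,.126)),(690,60,(.31,.107,.126))]: d.append(('side',*S(260,130,u,v),p))
q,r=fit(d,[.55,.18,0]);print('unit',q.round(4),np.degrees(q[2]));print(r.round(1).tolist())
E
```

```text
front [ 0.5317 -0.1781 -0.2432] -13.935549209084106
[[-0.6, 0.5], [-0.9, 0.4], [-0.5, -0.0], [-0.3, -0.1], [0.1, -0.4], [0.1, -0.2], [0.5, -0.4], [0.1, -0.0], [0.6, -2.5], [-0.2, -1.8]]
unit [ 0.5295  0.1597 -0.0354] -2.027722662130773
[[-0.5, -0.2], [0.3, 0.1], [-0.8, 0.7], [-0.9, 0.2], [-0.2, 0.6], [0.3, -1.1], [0.2, -0.5], [-1.0, 0.4], [0.6, -0.8], [0.8, -0.5], [0.6, -1.0], [-0.7, -1.0]]
```

```bash
cat > mv.py <<'E'
import numpy as np,sys
from scipy.spatial.transform import Rotation as Ro
from rig import get_obs
def rows(target,rpy,n):
    o=get_obs();p=np.array(o['eef_pos']);R=Ro.from_euler('xyz',o['eef_rot']);T=Ro.from_euler('xyz',rpy)
    w=(R.inv()*T).as_rotvec()/n;d=(np.array(target)-p)/n
    print('from',p.round(4),np.round(o['eef_rot'],4),'dist',np.linalg.norm(d*n).round(4))
    for i in range(n):
        print((R.inv().apply(d)*100).round(2),np.degrees(w).round(2)); R=R*Ro.from_rotvec(w)
E
python3 -c "
from mv import *
rows([.508,-.172,.200],[np.pi,0,-1.814],10)"
```

```text
from [ 0.238  -0.5234  0.2055] [-3.1416 -0.     -1.144 ] dist 0.4432
[-2.08 -3.91  0.05] [-0.   -0.    3.84]
[-2.34 -3.76  0.05] [-0.   -0.    3.84]
[-2.59 -3.6   0.05] [-0.   -0.    3.84]
[-2.82 -3.42  0.05] [-0.   -0.    3.84]
[-3.04 -3.22  0.05] [-0.   -0.    3.84]
[-3.25 -3.01  0.05] [-0.   -0.    3.84]
[-3.45 -2.79  0.05] [-0.   -0.    3.84]
[-3.63 -2.55  0.05] [-0.   -0.    3.84]
[-3.79 -2.3   0.05] [-0.   -0.    3.84]
[-3.93 -2.04  0.05] [-0.   -0.    3.84]
```

play_rows(deltas=[{"tx": -2.1, "ty": -3.9, "az": 3.84}, {"tx": -2.3, "ty": -3.8, "az": 3.84}, {"tx": -2.6, "ty": -3.6, "az": 3.84}, {"tx": -2.8, "ty": -3.4, "az": 3.84}, {"tx": -3.0, "ty": -3.2, "az": 3.84}, {"tx": -3.25, "ty": -3.0, "az": 3.84}, {"tx": -3.45, "ty": -2.8, "az": 3.84}, {"tx": -3.6, "ty": -2.55, "az": 3.84}, {"tx": -3.8, "ty": -2.3, "az": 3.84}, {"tx": -3.9, "ty": -2.0, "az": 3.84}])

```text
validation failed for argument at $.de...
```

```bash
python3 - <<'E'
from mv import *
from rig import *
import cv2
o=get_obs();print(o['time_s'],o['eef_pos'],o['eef_rot'])
cv2.imwrite('pics/w1.png',capture('wrist')[:,:,::-1])
rows([.508,-.172,.200],[np.pi,0,-1.814],1)
E
```

```text
0.95 [ 0.23802288 -0.52343945  0.20545542] [-3.14157897e+00 -3.44269172e-05 -1.14401606e+00]
from [ 0.238  -0.5234  0.2055] [-3.1416 -0.     -1.144 ] dist 0.4432
[-20.81 -39.12   0.55] [-0.   -0.   38.39]
```

View pics/w1.png

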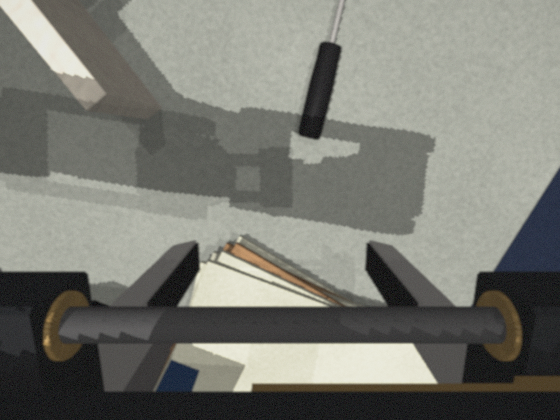

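The move was refused at validation and the arm hasn't moved. The wrist picture still shows the start view, with the screwdriver at (320,90). The rows may need every key, so I'll fill them all in.

play_rows(deltas=[{"tx": -2.1, "ty": -3.9, "tz": 0, "ax": 0, "ay": 0, "az": 3.84, "claw": 9.4}, {"tx": -2.3, "ty": -3.8, "tz": 0, "ax": 0, "ay": 0, "az": 3.84, "claw": 9.4}])

```text
time_s: 1.25
eef_pos: [0.2926, -0.4528, 0.2054]
eef_rot: [-3.141, -0.0, -1.282]
ft_force: [0.9, 0.3, -0.5]
opening: 1.0
```

play_rows(deltas=[{"tx": -2.6, "ty": -3.6, "tz": 0, "ax": 0, "ay": 0, "az": 3.84, "claw": 9.4}, {"tx": -2.8, "ty": -3.4, "tz": 0, "ax": 0, "ay": 0, "az": 3.84, "claw": 9.4}, {"tx": -3.0, "ty": -3.2, "tz": 0, "ax": 0, "ay": 0, "az": 3.84, "claw": 9.4}, {"tx": -3.25, "ty": -3.0, "tz": 0, "ax": 0, "ay": 0, "az": 3.84, "claw": 9.4}, {"tx": -3.45, "ty": -2.8, "tz": 0, "ax": 0, "ay": 0, "az": 3.84, "claw": 9.4}, {"tx": -3.6, "ty": -2.55, "tz": 0, "ax": 0, "ay": 0, "az": 3.84, "claw": 9.4}, {"tx": -3.8, "ty": -2.3, "tz": 0, "ax": 0, "ay": 0, "az": 3.84, "claw": 9.4}, {"tx": -3.9, "ty": -2.0, "tz": 0, "ax": 0, "ay": 0, "az": 3.84, "claw": 9.4}])

```text
time_s: 2.25
eef_pos: [0.5084, -0.1718, 0.2056]
eef_rot: [-3.141, -0.0, -1.816]
ft_force: [0.1, -1.0, 0.2]
opening: 1.001
```

```bash
python3 - <<'E'
from mv import *
from rig import *
import cv2
o=get_obs();print(o['time_s'],o['eef_pos'],o['eef_rot'])
cv2.imwrite('pics/w2.png',capture('wrist')[:,:,::-1])
rows([.508,-.172,.200],[np.pi,0,-1.814],1)
E
```

```text
2.25 [ 0.50840293 -0.17184445  0.20563466] [-3.14114876e+00 -1.60745883e-04 -1.81636516e+00]
from [ 0.511  -0.1676  0.2057] [-3.1393  0.0042 -1.8142] dist 0.0078
[0.5  0.19 0.57] [-0.13  0.24 -0.01]
```

View pics/w2.png

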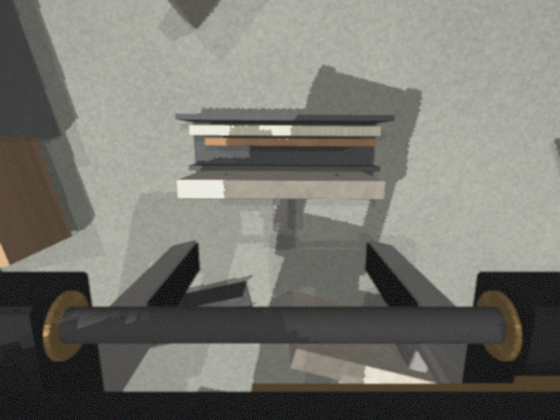

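```bash
cat > wr.py <<'E'
import numpy as np
from scipy.spatial.transform import Rotation as Ro
from rig import camera_info
I=camera_info('wrist')
def ray(o,u,v,z):
    K=I['mtx'];H=I['hand_eye'];R=Ro.from_euler('xyz',o['eef_rot']).as_matrix()
    d=R@H[:3,:3]@np.array([(u-K[0,2])/K[0,0],(v-K[1,2])/K[1,1],1]);c=R@H[:3,3]+o['eef_pos']
    return c+d*(z-c[2])/d[2]
E
python3 - <<'E'
from wr import *
from rig import *
import cv2,pickle
o=get_obs();im=capture('wrist');pickle.dump((o,im),open('w3.pkl','wb'));print(o['time_s'],o['eef_pos'],o['eef_rot'])
o2=get_obs();print(o2['eef_pos'])
cv2.imwrite('pics/w3.png',cv2.resize(im[100:260,160:400,::-1],None,fx=3.3,fy=3.3,interpolation=cv2.INTER_CUBIC))
E
```

```text
2.3 [ 0.5109936  -0.16764073  0.20570842] [-3.13933668  0.00417974 -1.81421786]
[ 0.50940705 -0.16992196  0.20555898]
```

View pics/w3.png

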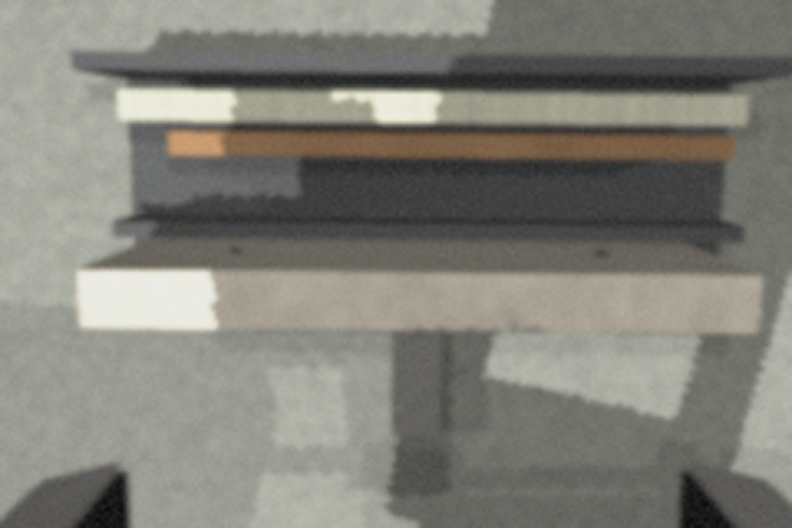

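```bash
python3 - <<'E'
from wr import *
import pickle
o,_=pickle.load(open('w3.pkl','rb'))
g=lambda u,v,z:ray(o,160+u/3.3-.35,100+v/3.3-.35,z)
c=[g(u,v,.098) for u,v in [(77,270),(762,277),(80,328),(760,333)]]
for p in c: print(p.round(4))
m=sum(c)/4;d=(c[0]-c[1])+(c[2]-c[3]);print('centre',m,'width',np.linalg.norm(c[0]-c[1]),np.linalg.norm(c[2]-c[3]),'yaw',np.degrees(np.arctan2(-d[0],d[1])))
P=[g(u,v,.091) for u,v in [(393,335),(443,335),(391,437),(443,437)]]
for p in P: print(p.round(4))
y=np.arctan2(-d[0],d[1]);print('grip',m[:2]+np.array([np.cos(y),np.sin(y)])*-.024,(sum(P)/4)[:2])
E
```

```text
[ 0.5606 -0.0914  0.098 ]
[ 0.5157 -0.2647  0.098 ]
[ 0.5457 -0.0874  0.098 ]
[ 0.5011 -0.2617  0.098 ]
centre [ 0.53078239 -0.17630319  0.098     ] width 0.17913055602194095 0.1799057917306723 yaw -14.458088535603071
[ 0.5227 -0.167   0.091 ]
[ 0.5194 -0.1801  0.091 ]
[ 0.495  -0.1594  0.091 ]
[ 0.4915 -0.1734  0.091 ]
grip [ 0.50754246 -0.17031106] [ 0.50716997 -0.16999984]
```

```bash
python3 - <<'E'
from mv import *
rows([.508,-.1708,.047],[np.pi,0,-1.819],5)
E
```

```text
from [ 0.5094 -0.1699  0.2056] [-3.1408e+00  1.4000e-03 -1.8098e+00] dist 0.1586
[0.03 0.03 3.17] [-0.01  0.02  0.11]
[0.03 0.03 3.17] [-0.01  0.02  0.11]
[0.03 0.02 3.17] [-0.01  0.02  0.11]
[0.03 0.02 3.17] [-0.01  0.02  0.11]
[0.02 0.02 3.17] [-0.01  0.02  0.11]
```

play_rows(deltas=[{"tx": 0, "ty": 0, "tz": 4, "ax": 0, "ay": 0, "az": 0, "claw": 9.4}, {"tx": 0, "ty": 0, "tz": 4, "ax": 0, "ay": 0, "az": 0, "claw": 9.4}, {"tx": 0, "ty": 0, "tz": 3, "ax": 0, "ay": 0, "az": 0, "claw": 9.4}, {"tx": 0, "ty": 0, "tz": 0, "ax": 0, "ay": 0, "az": 0, "claw": 9.4}, {"tx": 0, "ty": 0, "tz": 0, "ax": 0, "ay": 0, "az": 0, "claw": 9.4}])

```text
time_s: 2.98
eef_pos: [0.5082, -0.174, 0.0967]
eef_rot: [-3.14, -0.001, -1.815]
ft_force: [-0.2, -0.0, 0.4]
opening: 1.002
```

```bash
python3 - <<'E'
from mv import *
rows([.508,-.1708,.047],[np.pi,0,-1.819],2)
E
```

```text
from [ 0.5082 -0.174   0.0967] [-3.1398e+00 -7.0000e-04 -1.8146e+00] dist 0.0498
[-0.16  0.05  2.49] [-0.05 -0.02  0.13]
[-0.15  0.05  2.49] [-0.05 -0.02  0.13]
```

play_rows(deltas=[{"tx": -0.15, "ty": 0.05, "tz": 2.5, "ax": 0, "ay": 0, "az": 0, "claw": 9.4}, {"tx": -0.15, "ty": 0.05, "tz": 2.5, "ax": 0, "ay": 0, "az": 0, "claw": 9.4}, {"tx": 0, "ty": 0, "tz": 0, "ax": 0, "ay": 0, "az": 0, "claw": 9.4}, {"tx": 0, "ty": 0, "tz": 0, "ax": 0, "ay": 0, "az": 0, "claw": 9.4}])

```text
time_s: 3.48
eef_pos: [0.5088, -0.1708, 0.0474]
eef_rot: [-3.138, -0.001, -1.814]
ft_force: [0.5, 0.3, -0.0]
opening: 1.001
```

```bash
python3 - <<'E'
from mv import *
rows([.508,-.1708,.047],[np.pi,0,-1.819],1)
from rig import *
import cv2
cv2.imwrite('pics/s4.png',capture('side')[150:350,180:400,::-1].repeat(3,0).repeat(3,1))
rows([.508,-.1708,.047],[np.pi,0,-1.819],1)
E
```

```text
from [ 0.5088 -0.1708  0.0474] [-3.1382e+00 -9.0000e-04 -1.8142e+00] dist 0.0009
[0.02 0.08 0.04] [-0.2  -0.05  0.27]
from [ 0.509  -0.1709  0.0476] [-3.1378e+00 -1.0000e-03 -1.8142e+00] dist 0.0011
[0.01 0.1  0.06] [-0.22 -0.06  0.28]
```

View pics/s4.png

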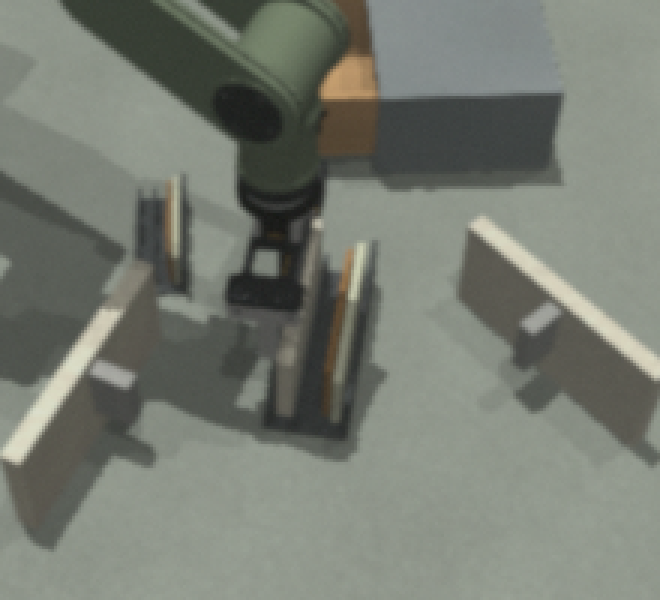

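The gripper is straddling the pull, with the fingers at (265,290) just on the robot side of the panel at (300,320). I'll square up slightly and close.

play_rows(deltas=[{"tx": 0, "ty": 0.1, "tz": 0.05, "ax": -0.2, "ay": 0, "az": 0.28, "claw": 4}, {"tx": 0, "ty": 0, "tz": 0, "ax": 0, "ay": 0, "az": 0, "claw": 1.0}, {"tx": 0, "ty": 0, "tz": 0, "ax": 0, "ay": 0, "az": 0, "claw": 0}, {"tx": 0, "ty": 0, "tz": 0, "ax": 0, "ay": 0, "az": 0, "claw": 0}, {"tx": 0, "ty": 0, "tz": 0, "ax": 0, "ay": 0, "az": 0, "claw": 0}, {"tx": 0, "ty": 0, "tz": 0, "ax": 0, "ay": 0, "az": 0, "claw": 0}], newtons=50)

```text
time_s: 4.28
eef_pos: [0.5063, -0.1697, 0.0449]
eef_rot: [3.138, 0.0, -1.819]
ft_force: [-0.3, -0.1, -0.8]
opening: 0.399
```

play_rows(deltas=[{"tx": 0, "ty": 0, "tz": 0, "ax": 0, "ay": 0, "az": 0, "claw": 0}, {"tx": 0, "ty": 0, "tz": 0, "ax": 0, "ay": 0, "az": 0, "claw": 0}], newtons=50)

```text
time_s: 4.53
eef_pos: [0.5063, -0.1697, 0.0449]
eef_rot: [3.138, 0.0, -1.819]
ft_force: [0.5, -0.6, 0.1]
opening: 0.184
```

play_rows(deltas=[{"tx": 0, "ty": 0, "tz": 0, "ax": 0, "ay": 0, "az": 0, "claw": 0}, {"tx": 0, "ty": 0, "tz": 0, "ax": 0, "ay": 0, "az": 0, "claw": 0}, {"tx": 0, "ty": 0, "tz": 0, "ax": 0, "ay": 0, "az": 0, "claw": 0}], newtons=50)

```text
time_s: 4.9
eef_pos: [0.5063, -0.1697, 0.0449]
eef_rot: [3.138, -0.0, -1.819]
ft_force: [-0.2, -0.4, -0.1]
opening: 0.147
```

```bash
python3 - <<'E'
from rig import *
o=get_obs();print(o['time_s'],o['eef_pos'],o['eef_rot'],o['opening'],o['ft_force'])
E
```

```text
4.9 [ 0.50633534 -0.16971664  0.0449438 ] [ 3.13810886e+00 -3.06114218e-05 -1.81909654e+00] 0.147231310809057 [-0.15016554 -0.40837645 -0.13138623]
```

play_rows(deltas=[{"tx": 0, "ty": 0, "tz": -1, "ax": 0, "ay": 0, "az": 0, "claw": 0}, {"tx": 0, "ty": 0, "tz": -1.5, "ax": 0, "ay": 0, "az": 0, "claw": 0}, {"tx": 0, "ty": 0, "tz": -2, "ax": 0, "ay": 0, "az": 0, "claw": 0}, {"tx": 0, "ty": 0, "tz": -2, "ax": 0, "ay": 0, "az": 0, "claw": 0}, {"tx": 0, "ty": 0, "tz": -2, "ax": 0, "ay": 0, "az": 0, "claw": 0}, {"tx": 0, "ty": 0, "tz": -1.5, "ax": 0, "ay": 0, "az": 0, "claw": 0}, {"tx": 0, "ty": 0, "tz": 0, "ax": 0, "ay": 0, "az": 0, "claw": 0}, {"tx": 0, "ty": 0, "tz": 0, "ax": 0, "ay": 0, "az": 0, "claw": 0}], newtons=50)

```text
time_s: 5.9
eef_pos: [0.5062, -0.1695, 0.1444]
eef_rot: [3.137, 0.0, -1.819]
ft_force: [-0.9, -0.1, -2.7]
opening: 0.148
```

```bash
python3 - <<'E'
from mv import *
from rig import *
import cv2
o=get_obs();print(o['time_s'],o['eef_pos'],o['eef_rot'],o['opening'],o['ft_force'],o['torque'])
w=capture('wrist')[:,:,::-1];cv2.imwrite('pics/w5.png',w)
s=capture('side')[150:350,180:400,::-1].repeat(3,0).repeat(3,1);cv2.imwrite('pics/s5.png',s)
yd=-.0354; u=np.array([np.cos(yd),np.sin(yd)])
# drawer face centre (.5295,.1597); grip is 32mm out, standoff 50 mm
g=np.array([.5295,.1597])-u*(.032+.05);print('pre',g)
rows([g[0],g[1],.145],[np.pi,0,-np.pi/2+yd],9)
E
```

```text
5.9 [ 0.50615532 -0.16948513  0.14439393] [ 3.13693345e+00  2.73328103e-04 -1.81910276e+00] 0.14810254782691304 [-0.86418359 -0.07494815 -2.69533201] [ 0.07350347  0.08795534 -0.02351759]
pre [0.44755137 0.16260219]
from [ 0.5059 -0.1694  0.1438] [ 3.1359e+00  5.0000e-04 -1.8192e+00] dist 0.337
[-3.42  1.53 -0.  ] [ 0.04  0.01 -1.36]
[-3.45  1.45 -0.  ] [ 0.04  0.01 -1.36]
[-3.48  1.37 -0.01] [ 0.04  0.01 -1.36]
[-3.52  1.29 -0.01] [ 0.04  0.01 -1.36]
[-3.55  1.21 -0.01] [ 0.04  0.01 -1.36]
[-3.57  1.12 -0.01] [ 0.04  0.01 -1.36]
[-3.6   1.04 -0.01] [ 0.04  0.01 -1.36]
[-3.62  0.95 -0.01] [ 0.04  0.01 -1.36]
[-3.64  0.86 -0.01] [ 0.04  0.01 -1.36]
```

View pics/w5.png

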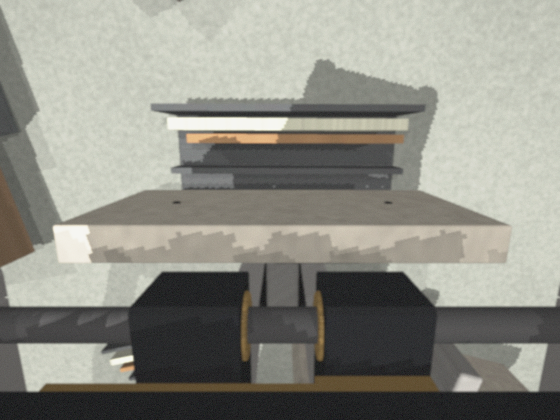

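View pics/s5.png

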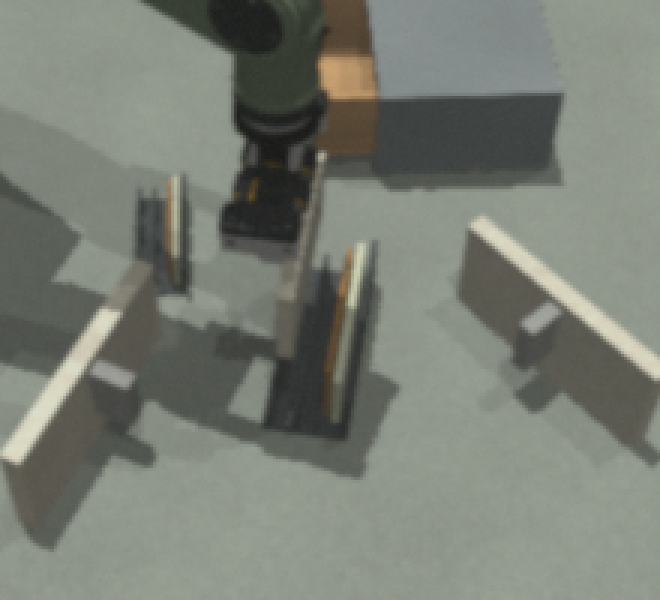

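play_rows(deltas=[{"tx": -1.0, "ty": 3.0, "tz": 0, "ax": 0.03, "ay": 0, "az": 0, "claw": 0}, {"tx": -2.0, "ty": 3.5, "tz": 0, "ax": 0.03, "ay": 0, "az": -1, "claw": 0}, {"tx": -3.5, "ty": 2.0, "tz": 0, "ax": 0.03, "ay": 0, "az": -1.5, "claw": 0}, {"tx": -4.0, "ty": 1.5, "tz": 0, "ax": 0.03, "ay": 0, "az": -1.5, "claw": 0}, {"tx": -4.5, "ty": 0.6, "tz": 0, "ax": 0.03, "ay": 0, "az": -2, "claw": 0}, {"tx": -4.5, "ty": 0.6, "tz": 0, "ax": 0.03, "ay": 0, "az": -2, "claw": 0}, {"tx": -4.0, "ty": 0, "tz": 0, "ax": 0.03, "ay": 0, "az": -2, "claw": 0}, {"tx": -3.5, "ty": 0, "tz": 0, "ax": 0.03, "ay": 0, "az": -2.2, "claw": 0}, {"tx": -2.5, "ty": 0, "tz": 0, "ax": 0.03, "ay": 0, "az": 0, "claw": 0}, {"tx": 0, "ty": 0, "tz": 0, "ax": 0, "ay": 0, "az": 0, "claw": 0}], newtons=50)

```text
time_s: 7.25
eef_pos: [0.4427, 0.1477, 0.1445]
eef_rot: [3.141, -0.0, -1.603]
ft_force: [0.2, -0.2, -2.0]
opening: 0.147
```

```bash
python3 - <<'E'
from mv import *
from rig import *
import cv2,pickle
yd=-.0354; u=np.array([np.cos(yd),np.sin(yd)])
g=np.array([.5295,.1597])-u*(.032+.05);print('pre',g)
rows([g[0],g[1],.145],[np.pi,0,-np.pi/2+yd],3)
o=get_obs();w=capture('wrist');cv2.imwrite('pics/w6.png',w[:,:,::-1]);pickle.dump((o,w),open('w6.pkl','wb'));print(o['time_s'],o['ft_force'])
rows([g[0],g[1],.145],[np.pi,0,-np.pi/2+yd],3)
E
```

```text
pre [0.44755137 0.16260219]
from [0.4427 0.1477 0.1445] [ 3.1411e+00 -1.0000e-04 -1.6031e+00] dist 0.0157
[-0.5  -0.15 -0.02] [ 0.01 -0.    0.06]
[-0.5  -0.15 -0.02] [ 0.01 -0.    0.06]
[-0.5  -0.15 -0.02] [ 0.01 -0.    0.06]
7.25 [ 0.1881304  -0.18239867 -2.01035117]
from [0.4427 0.1467 0.1445] [ 3.1412e+00 -6.0000e-04 -1.6043e+00] dist 0.0166
[-0.53 -0.14 -0.02] [ 0.01 -0.01  0.04]
[-0.53 -0.14 -0.02] [ 0.01 -0.01  0.04]
[-0.53 -0.14 -0.02] [ 0.01 -0.01  0.04]
```

View pics/w6.png

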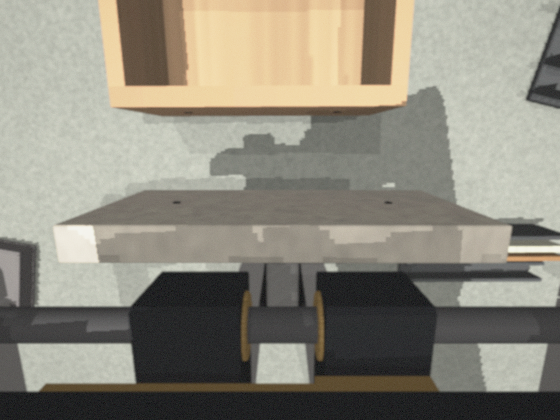

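```bash
python3 - <<'E'
import cv2
w=cv2.imread('pics/w6.png')
a=cv2.resize(w[70:130,90:190],None,fx=7,fy=4.8,interpolation=cv2.INTER_CUBIC);b=cv2.resize(w[70:130,340:440],None,fx=7,fy=4.8,interpolation=cv2.INTER_CUBIC)
import numpy as np
cv2.imwrite('pics/w6c.png',np.vstack([a,b]))
E
```

```text
(no output)
```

View pics/w6c.png

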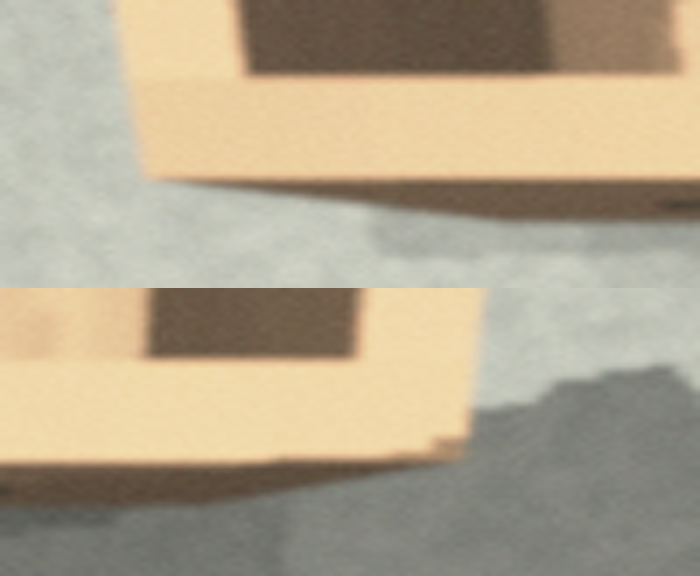

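```bash
python3 - <<'E'
from wr import *
import pickle
o,_=pickle.load(open('w6.pkl','rb'))
L=ray(o,110.6,107.1,.11);Rr=ray(o,406,105,.11)
m=(L+Rr)/2;d=L-Rr;print('drawer top L',L.round(4),'R',Rr.round(4),'mid',m.round(4),'w',np.linalg.norm(d).round(4),'yaw',np.arctan2(-d[0],d[1]))
# front: expected corners in tool frame
K=I['mtx'];H=np.linalg.inv(I['hand_eye'])
def pr(P): q=(K@(H[:3,:3]@np.array(P)+H[:3,3]));return q[:2]/q[2]
# tool: y toward robot, z down. grip centre at TCP z offset: grasp TCP .0449+; grip at .066 => tool z=-.0211 ; y= ?
for y0 in (0,.001,.002):
  back=y0-.032
  print(y0,[pr(p).round(1).tolist() for p in [(-.09,back,-.0211-.032),(.09,back,-.0211-.032),(-.09,back,-.0211+.058),(.09,back,-.0211+.058),(0,back+.016,-.0211-.032)]])
E
```

```text
drawer top L [0.5306 0.2495 0.11  ] R [0.5258 0.069  0.11  ] mid [0.5282 0.1592 0.11  ] w 0.1806 yaw -0.026299862890119277
0 [[52.0, 227.5], [510.8, 227.2], [144.1, 191.6], [419.2, 191.4], [281.4, 265.7]]
0.001 [[52.4, 230.0], [510.4, 229.7], [144.3, 193.1], [419.1, 192.9], [281.4, 268.0]]
0.002 [[52.8, 232.4], [510.0, 232.1], [144.4, 194.6], [418.9, 194.4], [281.4, 270.4]]
```

```bash
python3 - <<'E'
import cv2
w=cv2.imread('pics/w6.png')
a=cv2.resize(w[175:275,40:190],None,fx=5,fy=3,interpolation=cv2.INTER_CUBIC);b=cv2.resize(w[175:275,380:530],None,fx=5,fy=3,interpolation=cv2.INTER_CUBIC)
import numpy as np
cv2.imwrite('pics/w6d.png',np.vstack([a,b]))
E
```

```text
(no output)
```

View pics/w6d.png

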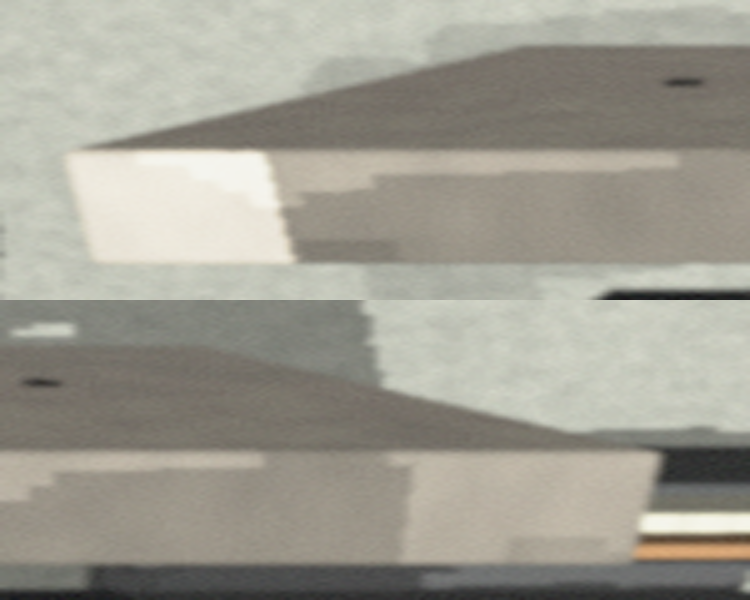

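```bash
python3 - <<'E'
from mv import *
rows([.4555,.1618,.057],[np.pi,0,-1.599],5)
E
```

```text
from [0.4427 0.1467 0.1445] [ 3.1412e+00 -6.0000e-04 -1.6043e+00] dist 0.0897
[-0.31 -0.25  1.75] [ 0.   -0.01 -0.06]
[-0.31 -0.25  1.75] [ 0.   -0.01 -0.06]
[-0.31 -0.25  1.75] [ 0.   -0.01 -0.06]
[-0.31 -0.25  1.75] [ 0.   -0.01 -0.06]
[-0.31 -0.25  1.75] [ 0.   -0.01 -0.06]
```

play_rows(deltas=[{"tx": -0.8, "ty": -0.2, "tz": 1.2, "ax": 0, "ay": 0, "az": -0.15, "claw": 0}, {"tx": -0.75, "ty": -0.2, "tz": 2, "ax": 0, "ay": 0, "az": -0.15, "claw": 0}, {"tx": 0, "ty": -0.2, "tz": 2, "ax": 0, "ay": 0, "az": 0, "claw": 0}, {"tx": 0, "ty": -0.2, "tz": 2, "ax": 0, "ay": 0, "az": 0, "claw": 0}, {"tx": 0, "ty": -0.2, "tz": 1.4, "ax": 0, "ay": 0, "az": 0, "claw": 0}, {"tx": 0, "ty": 0, "tz": 0, "ax": 0, "ay": 0, "az": 0, "claw": 0}, {"tx": 0, "ty": 0, "tz": 0, "ax": 0, "ay": 0, "az": 0, "claw": 0}, {"tx": 0, "ty": 0, "tz": 0, "ax": 0, "ay": 0, "az": 0, "claw": 0}], newtons=50)

```text
time_s: 8.3
eef_pos: [0.4549, 0.1618, 0.0602]
eef_rot: [-3.138, 0.001, -1.601]
ft_force: [0.4, -0.3, -3.3]
opening: 0.146
```

```bash
python3 - <<'E'
from mv import *
from rig import *
import cv2,pickle
o=get_obs();w=capture('wrist');cv2.imwrite('pics/w7.png',w[:,:,::-1]);pickle.dump((o,w),open('w7.pkl','wb'));print(o['time_s'],o['ft_force'],o['eef_pos'],o['eef_rot'])
cv2.imwrite('pics/s7.png',capture('side')[100:300,180:400,::-1].repeat(3,0).repeat(3,1))
rows([.4555,.1618,.057],[np.pi,0,-1.599],1)
E
```

```text
8.3 [ 0.38113703 -0.31421394 -3.33941163] [0.45490364 0.16184609 0.06021237] [-3.13843021e+00  5.59261962e-04 -1.60098787e+00]
from [0.4547 0.1619 0.0601] [-3.1388e+00  5.0000e-04 -1.6008e+00] dist 0.0032
[ 0.   -0.08  0.31] [-0.16  0.03 -0.11]
```

View pics/w7.png

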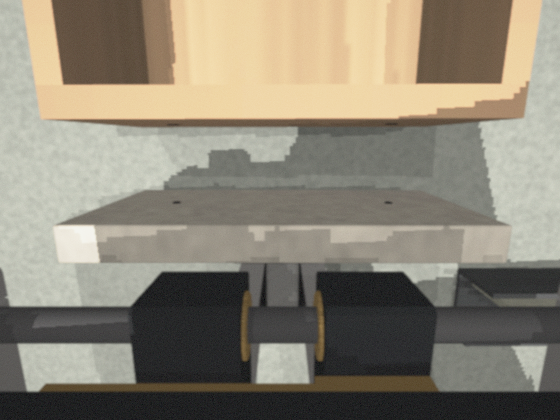

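View pics/s7.png

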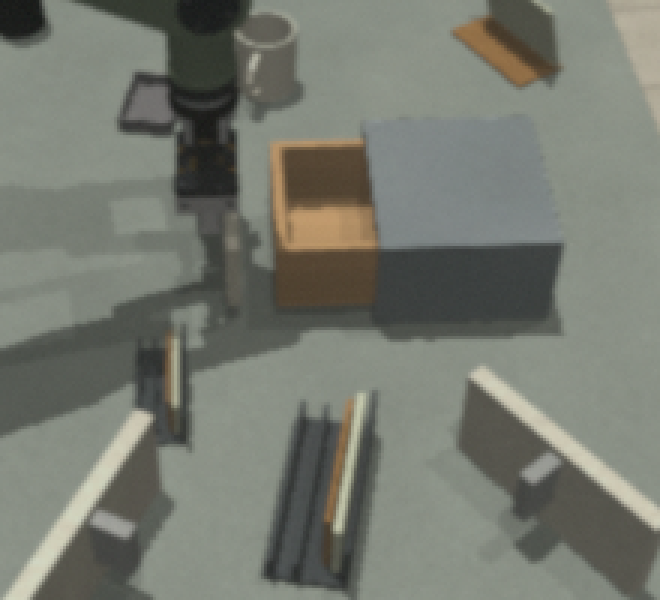

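play_rows(deltas=[{"tx": 0, "ty": -0.4, "tz": 0.3, "ax": -0.16, "ay": 0.03, "az": -0.1, "claw": 0}, {"tx": 0, "ty": -0.8, "tz": 0, "ax": 0, "ay": 0, "az": 0, "claw": 0}, {"tx": 0, "ty": -0.8, "tz": 0, "ax": 0, "ay": 0, "az": 0, "claw": 0}, {"tx": 0, "ty": -0.8, "tz": 0, "ax": 0, "ay": 0, "az": 0, "claw": 0}, {"tx": 0, "ty": -0.6, "tz": 0, "ax": 0, "ay": 0, "az": 0, "claw": 0}, {"tx": 0, "ty": 0, "tz": 0, "ax": 0, "ay": 0, "az": 0, "claw": 0}, {"tx": 0, "ty": 0, "tz": 0, "ax": 0, "ay": 0, "az": 0, "claw": 0}], newtons=50)

```text
time_s: 9.28
eef_pos: [0.4877, 0.1607, 0.0561]
eef_rot: [3.139, -0.0, -1.599]
ft_force: [-0.7, 0.0, -2.0]
opening: 0.15
```

```bash
python3 - <<'E'
from mv import *
from rig import *
import cv2,pickle
o=get_obs();w=capture('wrist');cv2.imwrite('pics/w8.png',w[:,:,::-1]);print(o['time_s'],o['ft_force'],o['eef_pos'],o['eef_rot'])
rows([.4955,.1607,.057],[np.pi,0,-1.599],1)
E
```

```text
9.275 [-0.74482352  0.03370818 -2.03759367] [0.4877155  0.16073223 0.05608564] [ 3.13937973e+00 -4.46950066e-04 -1.59915234e+00]
from [0.4877 0.1608 0.0561] [ 3.1395e+00 -4.0000e-04 -1.5991e+00] dist 0.0079
[-0.02 -0.78 -0.09] [ 0.12 -0.02 -0.01]
```

View pics/w8.png

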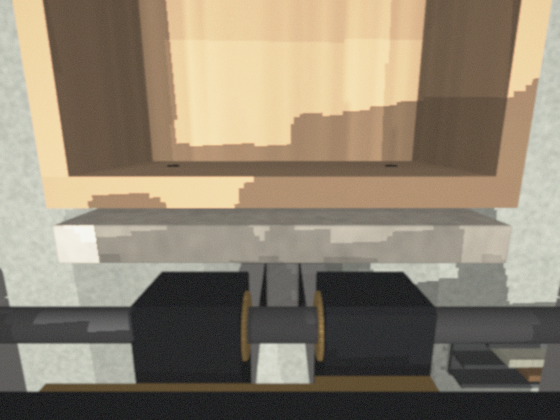

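```bash
python3 - <<'E'
import cv2
w=cv2.imread('pics/w8.png')
a=cv2.resize(w[190:270,30:130],None,fx=7,fy=3.7,interpolation=cv2.INTER_CUBIC);b=cv2.resize(w[190:270,440:540],None,fx=7,fy=3.7,interpolation=cv2.INTER_CUBIC)
import numpy as np
cv2.imwrite('pics/w8d.png',np.vstack([a,b]))
E
```

```text
(no output)
```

View pics/w8d.png

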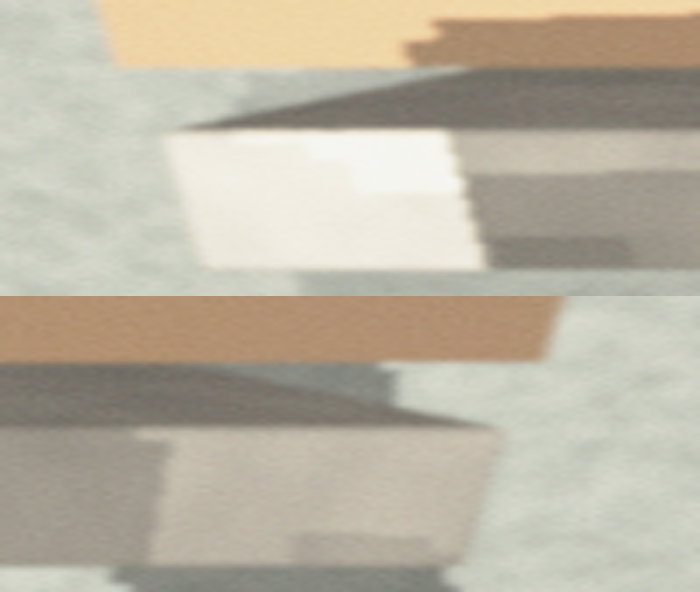

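play_rows(deltas=[{"tx": 0, "ty": -0.1, "tz": -0.13, "ax": 0.12, "ay": 0, "az": 0, "claw": 0}, {"tx": 0, "ty": -0.2, "tz": 0, "ax": 0, "ay": 0, "az": 0, "claw": 0}, {"tx": 0, "ty": -0.2, "tz": 0, "ax": 0, "ay": 0, "az": 0, "claw": 0}, {"tx": 0, "ty": -0.2, "tz": 0, "ax": 0, "ay": 0, "az": 0, "claw": 0}, {"tx": 0, "ty": -0.2, "tz": 0, "ax": 0, "ay": 0, "az": 0, "claw": 0}, {"tx": 0, "ty": -0.2, "tz": 0, "ax": 0, "ay": 0, "az": 0, "claw": 0}, {"tx": 0, "ty": 0, "tz": 0, "ax": 0, "ay": 0, "az": 0, "claw": 0}, {"tx": 0, "ty": 0, "tz": 0, "ax": 0, "ay": 0, "az": 0, "claw": 0}], newtons=50)

```text
time_s: 10.32
eef_pos: [0.4984, 0.1604, 0.0572]
eef_rot: [3.141, -0.0, -1.599]
ft_force: [-2.9, 0.8, -3.3]
opening: 0.145
```

```bash
python3 - <<'E'
from mv import *
from rig import *
import cv2,pickle
o=get_obs();w=capture('wrist');print(o['time_s'],o['ft_force'],o['eef_pos'],o['eef_rot'],o['opening'])
cv2.imwrite('pics/w9.png',w[:,:,::-1])
w=w[:,:,::-1]
a=cv2.resize(w[190:270,30:130],None,fx=7,fy=3.7,interpolation=cv2.INTER_CUBIC);b=cv2.resize(w[190:270,440:540],None,fx=7,fy=3.7,interpolation=cv2.INTER_CUBIC)
cv2.imwrite('pics/w9d.png',np.vstack([a,b]))
E
```

```text
10.325 [-2.88059221  0.76844393 -3.25511184] [0.49844993 0.16044156 0.05724571] [ 3.14094080e+00 -4.81809385e-04 -1.59911532e+00] 0.14489415295972569
```

View pics/w9.png

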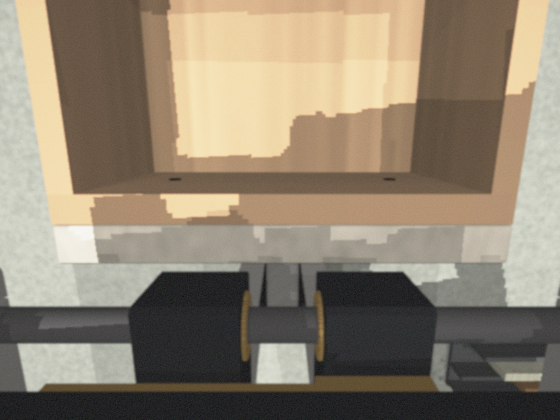

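View pics/w9d.png

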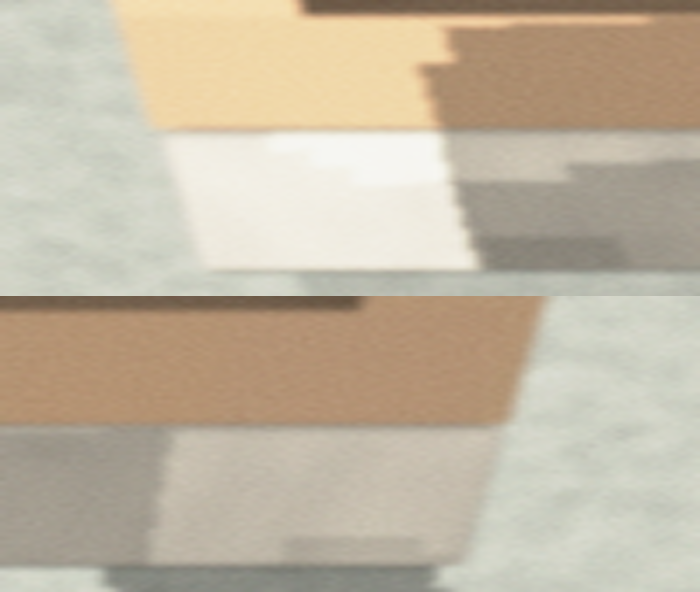

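It's in contact, and the wrist picture shows both ends level: (52,225) on the left and (512,225) on the right, about 1.5 px each, or 1 mm. Now I'll push on slowly.

play_rows(deltas=[{"tx": 0, "ty": -0.2, "tz": 0, "ax": 0, "ay": 0, "az": 0, "claw": 0}, {"tx": 0, "ty": -0.2, "tz": 0, "ax": 0, "ay": 0, "az": 0, "claw": 0}, {"tx": 0, "ty": -0.2, "tz": 0, "ax": 0, "ay": 0, "az": 0, "claw": 0}, {"tx": 0, "ty": -0.2, "tz": 0, "ax": 0, "ay": 0, "az": 0, "claw": 0}, {"tx": 0, "ty": -0.2, "tz": 0, "ax": 0, "ay": 0, "az": 0, "claw": 0}, {"tx": 0, "ty": -0.2, "tz": 0, "ax": 0, "ay": 0, "az": 0, "claw": 0}, {"tx": 0, "ty": 0, "tz": 0, "ax": 0, "ay": 0, "az": 0, "claw": 0}, {"tx": 0, "ty": 0, "tz": 0, "ax": 0, "ay": 0, "az": 0, "claw": 0}, {"tx": 0, "ty": 0, "tz": 0, "ax": 0, "ay": 0, "az": 0, "claw": 0}], newtons=50)

```text
time_s: 11.5
eef_pos: [0.5091, 0.1601, 0.0572]
eef_rot: [3.138, -0.001, -1.599]
ft_force: [-9.1, 0.7, 2.4]
opening: 0.149
```

```bash
cat > look.py <<'E'
import sys
from mv import *
from rig import *
import cv2
n=sys.argv[1]
o=get_obs();w=capture('wrist')[:,:,::-1];print(o['time_s'],o['ft_force'],o['eef_pos'],o['eef_rot'],o['opening'])
f=[]
for i in range(6):
    capture('wrist');f.append(get_obs()['ft_force'])
print('mean f',np.mean(f,0))
cv2.imwrite(f'pics/w{n}.png',w)
a=cv2.resize(w[190:270,30:130],None,fx=7,fy=3.7,interpolation=cv2.INTER_CUBIC);b=cv2.resize(w[190:270,440:540],None,fx=7,fy=3.7,interpolation=cv2.INTER_CUBIC)
cv2.imwrite(f'pics/w{n}d.png',np.vstack([a,b]))
cv2.imwrite(f'pics/s{n}.png',capture('side')[100:250,200:400,::-1].repeat(3,0).repeat(3,1))
E
python3 look.py 10
```

```text
11.5 [-9.05062144  0.74935468  2.41176462] [0.50908417 0.16014205 0.05724812] [ 3.13795004e+00 -7.34030913e-04 -1.59900329e+00] 0.14941697659355932
mean f [-8.14856417  0.08412096  1.80781336]
```

View pics/w10d.png

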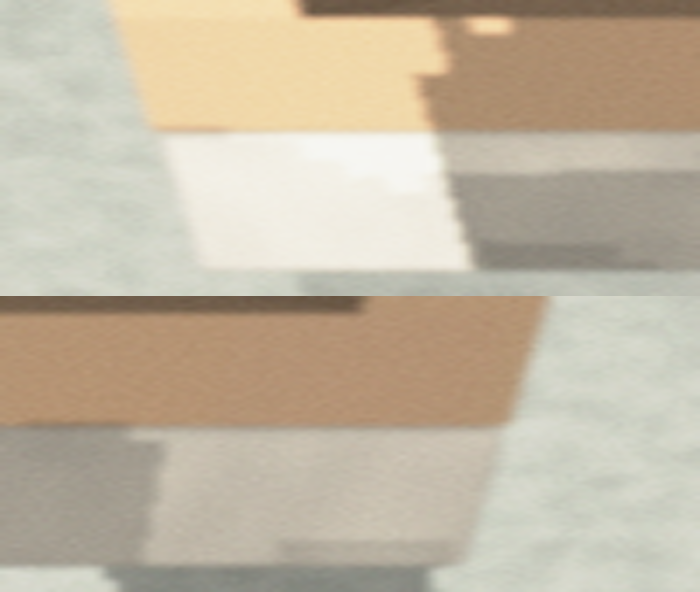

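View pics/w10.png

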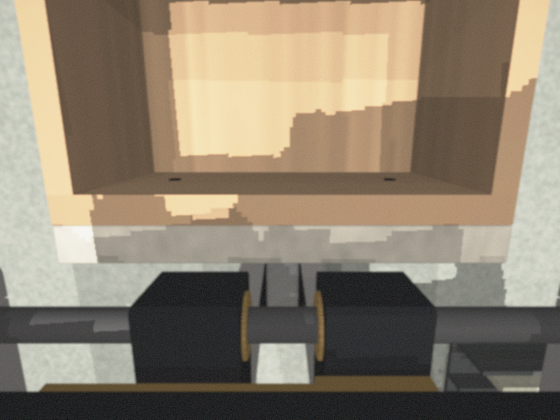

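View pics/s10.png

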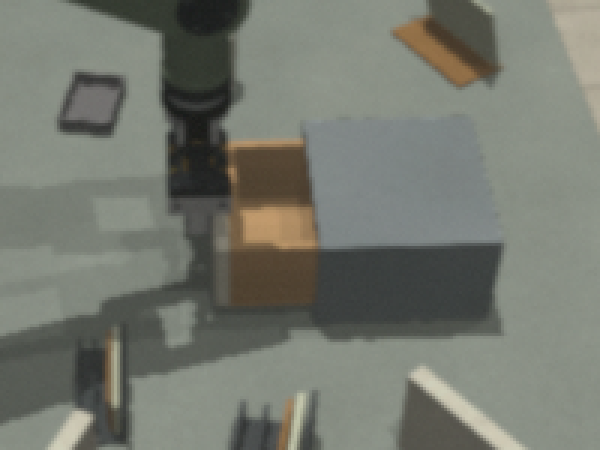

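play_rows(deltas=[{"tx": 0, "ty": -0.15, "tz": -0.04, "ax": 0, "ay": 0, "az": 0, "claw": 0}, {"tx": 0, "ty": -0.15, "tz": 0, "ax": 0, "ay": 0, "az": 0, "claw": 0}, {"tx": 0, "ty": 0, "tz": 0, "ax": 0, "ay": 0, "az": 0, "claw": 0}, {"tx": 0, "ty": 0, "tz": 0, "ax": 0, "ay": 0, "az": 0, "claw": 0}, {"tx": 0, "ty": 0, "tz": 0, "ax": 0, "ay": 0, "az": 0, "claw": 0}, {"tx": 0, "ty": 0, "tz": 0, "ax": 0, "ay": 0, "az": 0, "claw": 0}], newtons=50)

```text
time_s: 12.65
eef_pos: [0.5113, 0.1601, 0.0573]
eef_rot: [3.136, -0.001, -1.599]
ft_force: [-10.4, 0.2, 1.9]
opening: 0.147
```

```bash
python3 look.py 11
```

```text
12.65 [-10.42190408   0.21115747   1.91587567] [0.51128437 0.16007702 0.05727374] [ 3.13639561e+00 -7.97968194e-04 -1.59899638e+00] 0.14663596976467724
mean f [-9.88405519  0.13283155  1.49593203]
```

View pics/w11d.png

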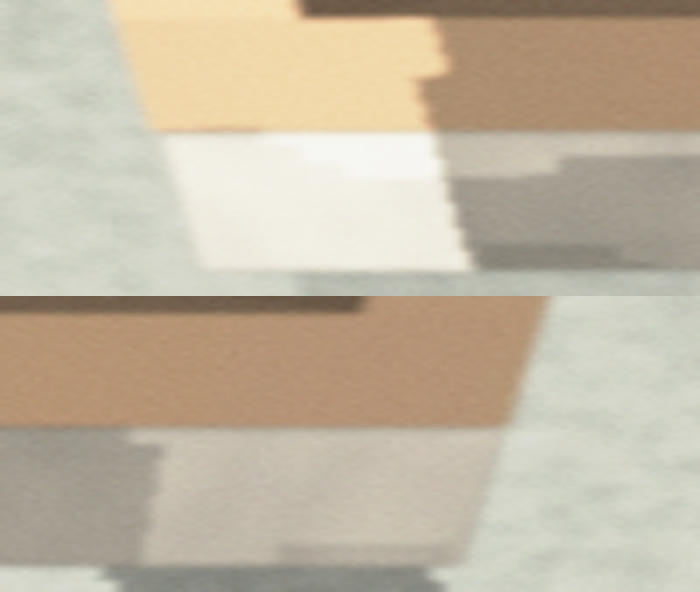

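View pics/s11.png

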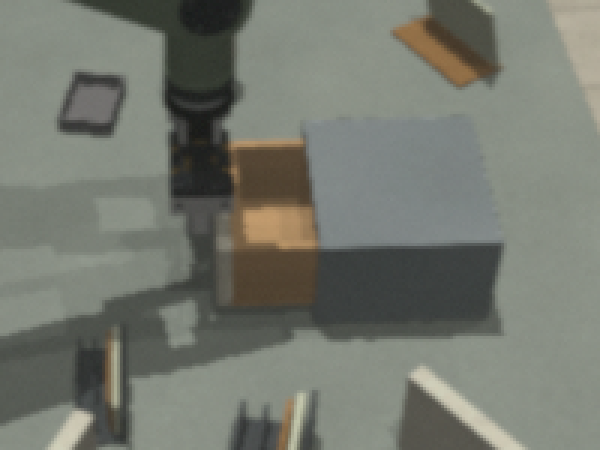

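play_rows(deltas=[{"tx": 0, "ty": 0, "tz": 0, "ax": 0, "ay": 0, "az": 0, "claw": 0}, {"tx": 0, "ty": 0, "tz": 0, "ax": 0, "ay": 0, "az": 0, "claw": 0}, {"tx": 0, "ty": 0, "tz": 0, "ax": 0, "ay": 0, "az": 0, "claw": 0}, {"tx": 0, "ty": 0, "tz": 0, "ax": 0, "ay": 0, "az": 0, "claw": 0}, {"tx": 0, "ty": 0, "tz": 0, "ax": 0, "ay": 0, "az": 0, "claw": 0}, {"tx": 0, "ty": 0, "tz": 0, "ax": 0, "ay": 0, "az": 0, "claw": 0}, {"tx": 0, "ty": 0, "tz": 0, "ax": 0, "ay": 0, "az": 0, "claw": 0}, {"tx": 0, "ty": 0, "tz": 0, "ax": 0, "ay": 0, "az": 0, "claw": 0}, {"tx": 0, "ty": 0, "tz": 0, "ax": 0, "ay": 0, "az": 0, "claw": 0}, {"tx": 0, "ty": 0, "tz": 0, "ax": 0, "ay": 0, "az": 0, "claw": 0}], newtons=50)

```text
time_s: 14.3
eef_pos: [0.5113, 0.1601, 0.0573]
eef_rot: [3.136, -0.001, -1.599]
ft_force: [-9.1, 1.0, 1.5]
opening: 0.146
```

```bash
python3 look.py 12; python3 - <<'E'
from rig import *
capture('scene')
for t in ['mug','screwdriver','tray','drawer_face','front']: print(t,[(d['point'],d['confidence']) for d in search_frame(t,'scene')][:3])
E
```

```text
14.3 [-9.10489629  1.03433899  1.51246314] [0.5112842  0.16008423 0.05726781] [ 3.13635605e+00 -7.80873342e-04 -1.59892092e+00] 0.14594287283607624
mean f [-9.52869613 -0.21542355  1.86423166]
mug [([0.5467, 0.4699, 0.0549], 0.67)]
screwdriver [([0.3763, -0.5095, 0.0217], 0.94)]
tray [([0.4004, 0.4916, 0.0074], 0.74), ([0.5604, 0.1501, 0.0784], 0.61)]
drawer_face [([0.5594, 0.1516, 0.0807], 0.56), ([0.5485, 0.4719, 0.0558], 0.32)]
front [([0.3345, -0.2696, 0.0724], 0.79), ([0.7785, -0.2481, 0.1225], 0.67)]
```

View pics/w12d.png

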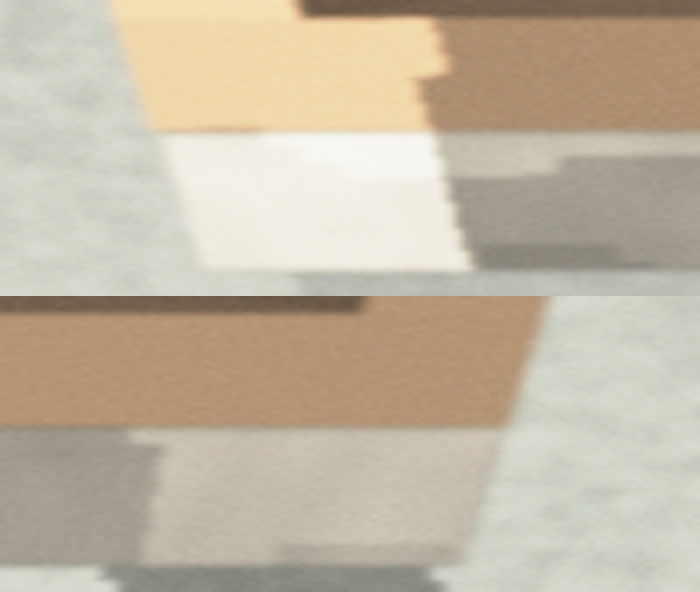

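The front is steady and flush. The tray reading is 39 mm off the first one. In the side picture, though, the tray sits at pixel (231,134), the same as at the start, so the arm probably hides part of it from the scene camera. Handing in.

```bash
python3 -c "
from rig import *
print(job_done());o=get_obs();print(o['time_s'],o['ft_force'],o['eef_pos'])"
```

```text
the job is handed in; nothing more can be done
None
the job is handed in; nothing more can be done
```

I lifted the front out of the larger rack by its block pull. It is now held, pull outwards, against the drawer's front wall with a 50 N grip. I handed the job in at about 15 s while still pressing; no verdict was reported.

**Last checks**
- **Push:** it averaged about 9.5 N, and the arm's pose did not change over more than a second. By the tool's travel since contact, the drawer is about 16 mm back.
- **Fit:** in the wrist picture the front sits flush against the drawer with no visible gap. It is centred sideways to within about 0.5 mm, and its top edge is about 1 mm below the drawer's. Tool yaw and tilt are within about 0.01 rad of the drawer's.
- **Height:** the front's underside is about 20 mm above the desk.
- **Mug and screwdriver:** both were found where they started, to within about 4 mm.

**What disagreed**
- **Tray:** the last network reading in the scene camera was 39 mm off the first, more than the 25 mm limit. The side picture taken while pressing shows the tray at the same pixel as at the start. I think the arm was hiding part of it from the scene camera.
- **Vertical force:** the wrist shows about 1.5–2 N upwards, so the drawer is carrying a few newtons by friction. Nothing was slipping.
- **Refused move:** the first move call was turned down because I left keys out of the rows. The arm did not move.

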